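Hold a mirror bracket flush on the sloped jig pad

TASK

Get the aluminium mirror bracket ready for tacking: pick it up by its post, tilt it to match the sloped sprung pad of the jig rest, and slide one short edge of its foot under the lip at the pad's lower end, centred side to side and fully home against the stop. Then press the foot flush against the pad so that the springs give to about half their travel without bottoming, and finish while still gripping the bracket and holding it there; nothing is let go. Do not force the jig's slope out of its setting, and leave the loose things on the table where they lie.

Things in the scene. Friction and masses are not known exactly. Their poses are not given: they have to be found in the camera images.
- bracket: Loose aluminium mirror bracket, 0.16 to 0.29 kg, foot down on the table. Foot plate 90 (its x) x 70 (its y) x 8 mm; from its middle rises a post. Origin: centre of the foot's underside; z along the post. Same when turned half round: either short (70 mm) edge may go into the slot.
- post (a point): Point on the bracket's post to grip, 45 mm above the foot's underside, axes as the bracket's. The post is 26 (x) x 16 (y) mm, gripped across the 16 mm; it ends in a rounded eye 79 mm above the underside.
- pad_toe (a point): Point on the steel pad of the grey jig rest where its flat sloped face meets the toe stop, midway across. x: up the slope (away from the robot), y: across, z: outward normal. Slope 8 to 22 degrees, rest also turned. Face 100 mm wide, to x = 115 mm. Bracket home: its origin at x = 45 mm, y = 0, z = 0 in this frame. Moves with the pad.
- lip (a point): Free edge of the lip over the pad's low end, at its underside, midway across; axes as pad_toe. The slot under the lip is 11 mm high (foot 8 mm), 13 mm deep from stop to lip edge, open over the full width; lip 4 mm thick with a small flare to 20 mm from the stop, top 18 mm above the face. Guide bars 64 mm to either side of the middle rise up to 20 mm above the face.
- pad (a joint): How far the sprung pad is pressed in along its own normal, m: 0 free, 0.012 bottomed. The springs are preloaded: it begins to give at about 6 N and needs roughly 0.7 N more per mm (about 10 N at half travel, 14 N bottomed). The mere weight of the bracket does not move it.
- cradle_top (a point): Point at the upper end of the cradle plate that carries the pad, 110 mm from the hinge (the hinge axis runs across under the stop, 30 mm below the face). The slope is held by a stiff friction hinge (slips at about 8 N m), and this point stays put unless the slope is forced.
- tin: Black anti-spatter tin, 66 mm diameter, 110 mm tall, loose; origin under its centre. Leave alone.
- ring_a: Steel trailer D-ring lying flat, about 70 x 55 x 10 mm, loose. Leave alone.
- ring_b: A second, like steel D-ring lying flat. Leave alone.
- lug: Brass grounding lug, about 55 x 20 x 20 mm, loose. Leave alone.
- hammer: Hand hammer lying flat, loose, to one side. Leave alone.
- offcut: L-shaped flat steel offcut, 110 x 70 x 6 mm, loose. Leave alone.
There are look-alikes about, which are no part of the job. What is shaped like the bracket but blue, purple or turquoise is not meant.

How it is judged:
By the outcome, as a careful person would: the job done as asked, in the order asked, and still so for the second after the job is handed in, while the arm keeps its last pose, push and grip.
It also fails if it takes over 40 s, if anything falls off the work surface, if the arm or the gripper's body presses on something with over 40 N, if the wrist force passes 120 N, or if a joint passes its speed limit or range.

ROBOT

A 6-joint arm with a two-finger parallel gripper is mounted at the origin on the work surface. World frame = base frame: x ahead of the robot, y to its left, z up, the work surface at z = 0. Lengths are in m, angles in degrees, forces in N, time in s.
With the tool pointing down it reaches from about 0.25 to 0.725 m from the base axis. Payload 9.7 kg.
Tool frame: the origin (TCP) lies midway between the tips of the shut fingers; the grasp point (between the pads) lies 19 mm behind it; z points along the fingers, x is the direction in which the jaws open and shut, and the axes are right-handed (so a half turn about z gives the same grasp; the last joint's range is limited). The gripper opens to 85 mm and grips with 20 to 120 N. Pads are 22 mm wide; open, the fingers measure 114 mm over their backs; the gripper's body (76 mm by 85 mm) begins 54 mm behind the grasp point. The pads swing forward as they close: fully open they stand 13 mm farther back than shut.
Start: joints at [0, 4.979, 10.078, 95.1, 0, 90], TCP at [0.55, -0, 0.231] pointing down, gripper open.
Joint ranges: [-179.16, 179.16], [-48.56, 103.87], [-65.8, 70.77], [-126.05, 130.52], [-82.76, 87.17], [-180, 180]. Speed limits (degrees/s): [127.2, 127.2, 147.25, 180, 180, 180].

INTERFACE

Orientations are given as [roll, pitch, yaw] about the fixed x, y, z axes, in that order (R = Rz(yaw) Ry(pitch) Rx(roll)).
In Python, from workcell import sensors, camera, get_calibration, bot, recognise, place_of gives the robot as it stands. The module is installed in compiled form; this text tells all that it offers.
- The arm moves only by the tool send_rows, never from a script. Its argument "plan" is a list of rows, each a list of 3 entries, a list of its own where there are three numbers: the shift along the tool's x, y, z normalised to -1 to 1, where 1 is 0.3 m, then the turn, a rotation vector about the tool's x, y, z normalised to -1 to 1, where 1 is pi rad, then the closure, from -1 (fully open) to 1 (shut). In form: [[[x, y, z], [rx, ry, rz], claw], ...]. A call has 1 to 10 rows; each row is the pose to reach, as a shift and turn from the pose commanded when the call began, along the tool's axes at that moment, turning the shorter way round; what a row does not reach only later rows make up. A row lasts 1/10 s, in which the tool goes at most 50 mm and 8.59 degrees, less where a joint would pass 70% of its speed; a pose out of reach is approached as far as the arm can. A call with a number of a shift or a turn outside -1 to 1 is refused whole. A call with a gripper value outside its range is refused whole. The fingers move at their own pace and stop on an object; "force" is the grip in N (left out, the last holds). Time passes only in rows, so rows that repeat a pose let the fingers close. It gives the time, the measured TCP pose, the force and the opening at its end, in the units of the state.
- sensors.get_obs(): the state, without advancing time (a new reading comes with each control period).
- camera(name): name is "scene" or "side" or "wrist"; returns the picture (420x560x3 uint8, blue, green, red); there is no depth.
- get_calibration(name): a dict with "fx", "fy", "cx", "cy" (pixels), "R" (3x3) and "t" (3): a world point X has camera coordinates R X + t. Camera axes: x right, y down, z forward; pixel columns grow to the right and rows downward; lengths in m; the calibration is good to about 2 mm. A picture is of the moment at which its call begins: read the wrist's pose just before it. get_calibration takes no time and is no camera call; for the wrist camera it gives the pose at the moment of the call.
- bot.job_done(): hands the job in, once; it reports no verdict.
Trained networks look in the newest picture that a camera, given by its name, has taken for a name from the list of things; names that differ only in an ending like _2 or _b are one class to them, and where a whole thing is asked for, a point or a joint stands for the part that bears it (a point fixed in the world has none). Each returns a list of dicts, best first, with "p" (0 to 1); they miss things now and then, are a little off and sometimes report something else, mostly with a low value. They report only what shows in the picture. A call takes as long as a camera call. They do not tell look-alikes from the thing itself.
- recognise(label, camera): "point" ([column, row] in pixels, amid what is visible of it).
- place_of(label, camera): "point" ([column, row] in pixels: a listed point, or the origin of a listed thing).
The state is a dict: "time": time; "q": joint angles; "qd": joint speeds; "joint_efforts": joint torques, N m; "ee_pos": TCP position; "tcp_rot": TCP orientation; "wrist_force": force on the tool from outside, world axes, zero at the start; "torque": the same for the moment, N m; "opening": finger opening in m.
Only numpy, scipy, OpenCV 4.12 (cv2) and the standard library are available. Lean on these libraries where they do the work, as an engineer would, in place of code of your own. Each camera call takes 0.05 s, during which the arm holds its last target. There are 200 camera calls.

## Working session

There is one attempt and no reset: what is moved stays moved. The work goes in short steps, Python scripts to look and compute and a tool call to move; the robot and the scene stay as the last step left them, time stands still between calls to the robot, and variables do not carry over. Pictures are saved under pics/ and viewed, on a budget of 10 in all, crops included, one or two more only if the job needs it, and the job is handed in when it is done.

Besides the shell and the picture viewer there is one more tool, called after "Call:" as name(argument=value, ...), one argument or row to a line, values as JSON. send_rows: Moves the arm, as the interface text tells. Scaled input: -1 to 1 covers 0.3 m each way for a shift and pi rad each way for a turn. Its arguments: {"type":"object","properties":{"plan":{"type":"array"},"force":{"type":"number"}},"required":["plan"]}

```bash
mkdir -p pics; python3 - <<'E'
from workcell import *
import cv2
print(sensors.get_obs())
for c in ("scene","side"):
    im=camera(c); cv2.imwrite(f"pics/{c}0.png",im)
    for l in ("bracket","post","pad_toe","lip","cradle_top","tin"):
        print(c,l,[(round(d["p"],2),[round(v) for v in d["point"]]) for d in place_of(l,c)][:5])
    g=get_calibration(c);print({k:(v if not hasattr(v,'tolist') else v.round(3).tolist()) for k,v in g.items()})
E
```

```text
{'time': 0.0, 'q': array([-1.55338724e-03,  5.01279113e+00,  1.00342471e+01,  9.50990591e+01,
        3.99556527e-04,  9.00005289e+01]), 'qd': array([ 0.01251354, -0.02765636,  0.00151015, -0.11031786,  0.04392367,
        0.02205236]), 'joint_efforts': array([ 7.68234549e-04, -5.20392072e+01,  4.64802504e+01,  1.63646933e-02,
        2.23589603e-05, -6.77332673e-05]), 'ee_pos': array([ 5.49775150e-01, -1.29178815e-05,  2.30564986e-01]), 'tcp_rot': array([-1.79999601e+02,  7.76031475e-02, -2.08225687e-03]), 'wrist_force': array([ 0.26743813, -0.88224164,  0.679213  ]), 'torque': array([ 0.01338298, -0.03291974, -0.00329916]), 'opening': 0.0852720837437161}
scene bracket [(0.94, [100, 261]), (0.79, [229, 238]), (0.74, [252, 307]), (0.67, [175, 332]), (0.63, [198, 278])]
scene post [(0.9, [173, 319]), (0.77, [201, 264]), (0.68, [227, 227]), (0.63, [98, 247])]
scene pad_toe [(0.73, [300, 186])]
scene lip [(0.61, [303, 179])]
scene cradle_top [(0.91, [343, 199])]
scene tin [(0.65, [325, 266]), (0.28, [304, 180])]
{'fx': 493.4494499561348, 'fy': 493.4494499561348, 'cx': 278.27954009126586, 'cy': 209.12453125628159, 'R': [[0.691, 0.723, 0.002], [0.489, -0.466, -0.737], [-0.532, 0.51, -0.676]], 't': [-0.419, -0.239, 1.592]}
side bracket [(0.84, [276, 183]), (0.8, [311, 212]), (0.66, [317, 189]), (0.65, [312, 165]), (0.57, [384, 185])]
side post [(0.96, [317, 177]), (0.92, [386, 174]), (0.76, [314, 197]), (0.58, [277, 168]), (0.56, [310, 155])]
side pad_toe [(0.66, [266, 232])]
side lip [(0.69, [261, 226])]
side cradle_top []
side tin [(0.67, [236, 206])]
{'fx': 453.817945611842, 'fy': 453.817945611842, 'cx': 280.1624048925584, 'cy': 210.67830747472675, 'R': [[-0.847, -0.531, 0.005], [-0.321, 0.504, -0.802], [0.424, -0.681, -0.597]], 't': [0.5, 0.225, 1.202]}
```

```bash
python3 - <<'E'
import cv2,numpy as np
a=cv2.imread("pics/scene0.png")[140:360,60:400];b=cv2.imread("pics/side0.png")[110:290,180:440]
a=cv2.resize(a,(800,518),interpolation=3)
cv2.imwrite("pics/a.png",a)
cv2.imwrite("pics/b.png",cv2.resize(b,(800,554),interpolation=3))
E
```

```text
(no output)
```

View pics/a.png

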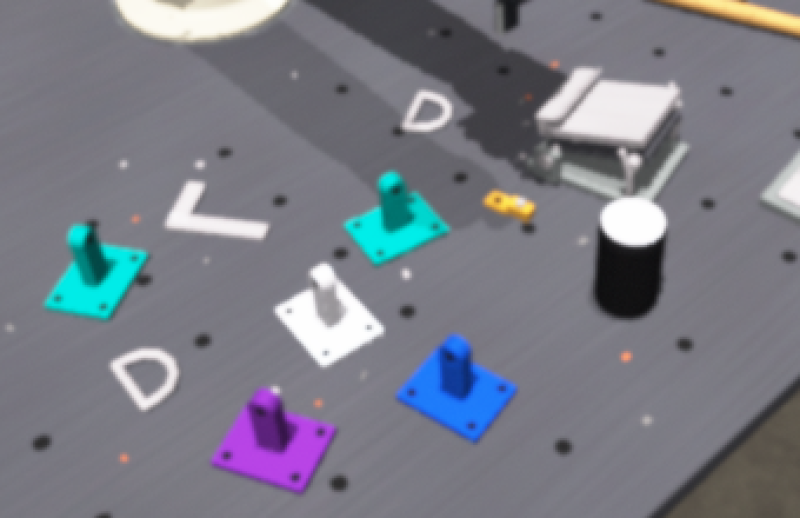

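View pics/b.png

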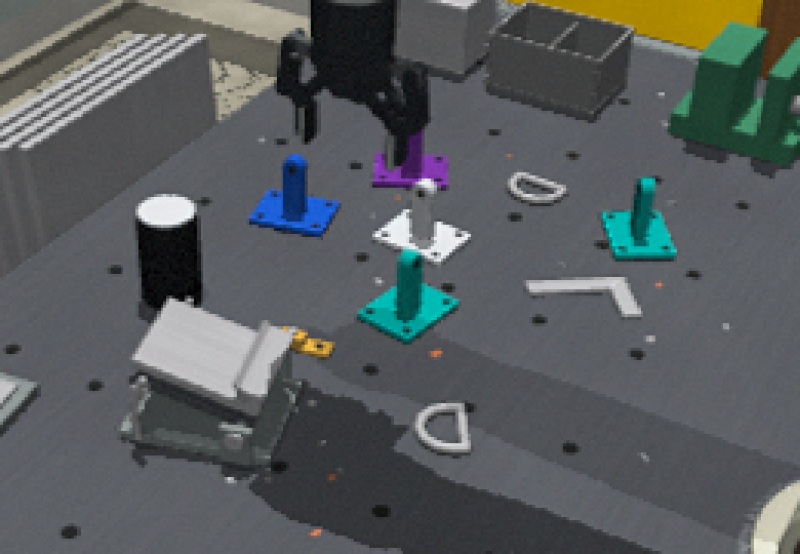

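Candidates in the scene image: turquoise (100,261) and (229,238), purple (175,332), blue (252,307), and bare aluminium (198,278). The aluminium one is the bracket; in the side view it is at (317,189).

```bash
cat > h.py <<'E'
from workcell import *
import numpy as np, cv2
from scipy.spatial.transform import Rotation as Ro
from scipy.optimize import least_squares
def proj(g,X):
    c=np.atleast_2d(X)@np.array(g["R"]).T+np.array(g["t"]); return np.c_[g["fx"]*c[:,0]/c[:,2]+g["cx"],g["fy"]*c[:,1]/c[:,2]+g["cy"]]
def tri(obs):
    f=lambda X:np.concatenate([(proj(g,X)[0]-p) for g,p in obs])
    r=least_squares(f,[.5,0,.05]); return r.x,np.abs(r.fun).max()
def onplane(g,p,z):
    R=np.array(g["R"]);o=-R.T@np.array(g["t"]);d=R.T@np.array([(p[0]-g["cx"])/g["fx"],(p[1]-g["cy"])/g["fy"],1])
    return o+d*(z-o[2])/d[2]
def tool():
    o=sensors.get_obs(); return np.array(o["ee_pos"]),Ro.from_euler("xyz",o["tcp_rot"],degrees=True)
def go(p,R,ref=None):
    "normalised shift, turn to reach TCP p, R from ref pose"
    p0,R0=ref or tool()
    return (R0.inv().apply(np.array(p)-p0)/.3).round(4).tolist(),((R0.inv()*R).as_rotvec()/np.pi).round(4).tolist()
E
python3 - <<'E'
from h import *
s,d=get_calibration("scene"),get_calibration("side")
for n,a,b in [("bracket",(198,278),(317,189)),("post",(201,264),(317,177)),("toe",(300,186),(266,232)),("lip",(303,179),(261,226)),("tin",(325,266),(236,206))]:
    x,e=tri([(s,a),(d,b)]);print(n,x.round(3),round(e,1))
# foot corners by hand from crops (z=.008)
k=.425
for p in [(275,312),(325,365),(383,328)]: print(onplane(s,(60+p[0]*k,140+p[1]*k),.006).round(3))
k=.325
for p in [(374,238),(438,262),(470,237)]: print(onplane(d,(180+p[0]*k,110+p[1]*k),.006).round(3))
k=.425;print("pad corners scene/side, tri")
for a,b in [((598,76),(166,304)),((680,86),(133,360))]: pass
im=camera("wrist");cv2.imwrite("pics/w0.png",im)
for l in ("bracket","post"): print(l,[(round(q["p"],2),np.round(q["point"])) for q in place_of(l,"wrist")])
g=get_calibration("wrist");print((-np.array(g["R"]).T@g["t"]).round(3),np.round(g["R"],2).tolist(),g["fx"])
E
```

```text
bracket [ 0.583 -0.239 -0.006] 0.4
post [ 0.589 -0.231  0.044] 1.4
toe [0.562 0.123 0.055] 0.0
lip [0.57  0.129 0.08 ] 1.3
tin [ 0.765  0.003 -0.004] 0.5
[ 0.544 -0.27   0.006]
[ 0.632 -0.274  0.006]
[ 0.635 -0.205  0.006]
[ 0.627 -0.201  0.006]
[ 0.542 -0.198  0.006]
[ 0.535 -0.262  0.006]
pad corners scene/side, tri
bracket [(0.79, array([308., 335.])), (0.4, array([183., 340.]))]
post [(0.55, array([268., 270.]))]
[0.55  0.065 0.374] [[1.0, 0.0, 0.0], [0.0, -0.97, 0.26], [0.0, -0.26, -0.97]] 289.9362697200752
```

Call:
send_rows(
  plan=[
    [[0.12, 0.787, 0.12], [0, 0, -0.5], -1],
    [[0.12, 0.787, 0.12], [0, 0, -0.5], -1],
    [[0.12, 0.787, 0.12], [0, 0, -0.5], -1],
    [[0.12, 0.787, 0.12], [0, 0, -0.5], -1],
    [[0.12, 0.787, 0.12], [0, 0, -0.5], -1],
    [[0.12, 0.787, 0.12], [0, 0, -0.5], -1],
    [[0.12, 0.787, 0.12], [0, 0, -0.5], -1],
    [[0.12, 0.787, 0.12], [0, 0, -0.5], -1],
    [[0.12, 0.787, 0.12], [0, 0, -0.5], -1],
    [[0.12, 0.787, 0.12], [0, 0, -0.5], -1],
  ],
  force=60,
)

```text
time: 1.85
ee_pos: [0.586, -0.2362, 0.1952]
tcp_rot: [-180.0, -0.0, 84.5]
wrist_force: [-0.0, 0.6, 0.6]
opening: 0.0852
```

Call:
send_rows(
  plan=[
    [[0, 0, 0], [0, 0, -0.023], -1],
    [[0, 0, 0], [0, 0, -0.023], -1],
  ],
)

```text
time: 2.05
ee_pos: [0.586, -0.2361, 0.1952]
tcp_rot: [-180.0, -0.0, 88.4]
wrist_force: [-0.3, -0.3, -0.7]
opening: 0.0852
```

```bash
python3 - <<'E'
from h import *
o=sensors.get_obs();print(o["time"],o["q"].round(1),o["ee_pos"].round(4),o["tcp_rot"].round(2),o["wrist_force"].round(2))
g=get_calibration("wrist");im=camera("wrist");cv2.imwrite("pics/w1.png",im)
for l,z in (("bracket",0),("post",.045)):
  for q in place_of(l,"wrist"): print(l,round(q["p"],2),np.round(q["point"]),onplane(g,q["point"],z).round(4))
E
```

```text
2.05 [-21.9  15.9  18.6  92.7  -0.  -20.3] [ 0.586  -0.2361  0.1952] [-180.     -0.     88.37] [-0.32 -0.3  -0.67]
bracket 0.86 [283. 191.] [ 0.5913 -0.2377  0.    ]
bracket 0.82 [397. 138.] [ 0.5341 -0.1068  0.    ]
bracket 0.73 [309. 299.] [ 0.7373 -0.2072  0.    ]
bracket 0.6 [189. 252.] [ 0.6668 -0.3582  0.    ]
post 0.96 [414. 141.] [ 0.5355 -0.1069  0.045 ]
post 0.7 [279. 196.] [ 0.5878 -0.2411  0.045 ]
post 0.68 [173. 273.] [ 0.6725 -0.3624  0.045 ]
post 0.57 [318. 325.] [ 0.7433 -0.2002  0.045 ]
```

View pics/w1.png

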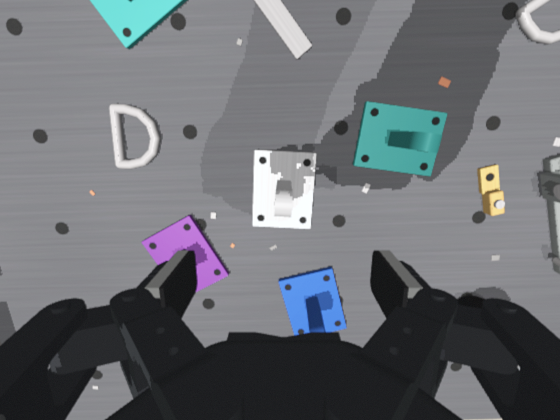

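The aluminium bracket is centred near (284,190) with foot corners around (255,150), (316,152), (311,228) and (253,227). The coloured look-alikes around it are clear of it.

```bash
python3 - <<'E'
from h import *
g=get_calibration("wrist");im=cv2.imread("pics/w1.png")
m=(im.min(2)>215).astype(np.uint8); n,l,st,c=cv2.connectedComponentsWithStats(m)
m0=np.zeros_like(m);m0[145:235,245:322]=m[145:235,245:322]
pts=cv2.findNonZero(m0);print(cv2.boxPoints(cv2.minAreaRect(pts)).round(1).tolist())
P=np.array([onplane(g,p,.008) for p in [(255,150),(316,152),(311,228),(253,227)]]);print(P.round(4),P.mean(0))
mine=cv2.boxPoints(cv2.minAreaRect(pts))
Q=np.array([onplane(g,p,.008) for p in mine]);print(Q.round(4),Q.mean(0))
# fit known rectangle to blob outline (hull), yaw
H=cv2.convexHull(np.array([onplane(g,p[0],.008)[:2]*1e4 for p in pts],np.float32));print(cv2.minAreaRect(H))
E
```

```text
[[250.60000610351562, 225.60000610351562], [254.39999389648438, 149.8000030517578], [314.8999938964844, 152.8000030517578], [311.1000061035156, 228.60000610351562]]
[[ 0.5423 -0.2671  0.008 ]
 [ 0.5466 -0.199   0.008 ]
 [ 0.6363 -0.2051  0.008 ]
 [ 0.6329 -0.2746  0.008 ]] [ 0.58954567 -0.23645941  0.008     ]
[[ 0.6311 -0.2774  0.008 ]
 [ 0.5421 -0.2678  0.008 ]
 [ 0.5475 -0.2003  0.008 ]
 [ 0.6371 -0.205   0.008 ]] [ 0.5894348 -0.2376371  0.008    ]
((5895.0302734375, -2373.271484375), (691.5541381835938, 894.5244750976562), 85.257568359375)
```

```bash
python3 - <<'E'
import cv2
cv2.imwrite("pics/w1c.png",cv2.resize(cv2.imread("pics/w1.png")[130:250,225:345],(600,600),interpolation=cv2.INTER_CUBIC))
E
```

```text
(no output)
```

View pics/w1c.png

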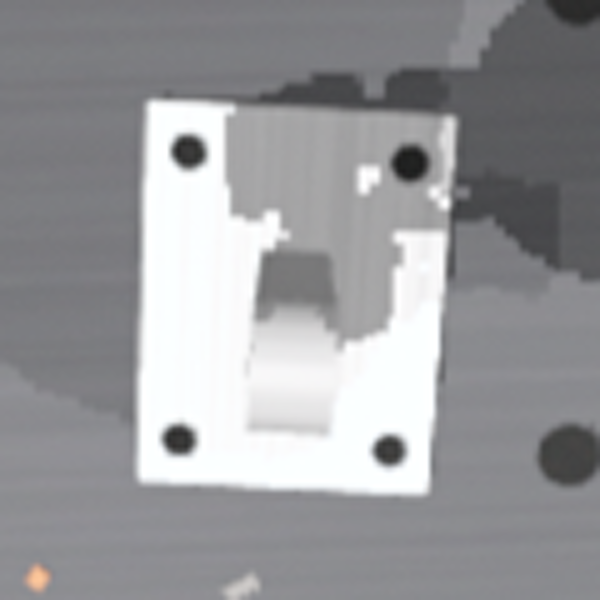

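Call:
send_rows(
  plan=[
    [[-0.003, 0.012, 0.2], [0, 0, 0.017], -1],
    [[-0.003, 0.012, 0.4], [0, 0, 0.017], -1],
    [[-0.003, 0.012, 0.56], [0, 0, 0.017], -1],
    [[-0.003, 0.012, 0.56], [0, 0, 0.017], -1],
    [[-0.003, 0.012, 0.56], [0, 0, 0.017], -1],
    [[-0.003, 0.012, 0.56], [0, 0, 0.017], 1],
    [[-0.003, 0.012, 0.56], [0, 0, 0.017], 1],
    [[-0.003, 0.012, 0.56], [0, 0, 0.017], 1],
    [[-0.003, 0.012, 0.56], [0, 0, 0.017], 1],
    [[-0.003, 0.012, 0.56], [0, 0, 0.017], 1],
  ],
  force=70,
)

```text
time: 3.2
ee_pos: [0.59, -0.2373, 0.0283]
tcp_rot: [179.9, 0.0, 85.2]
wrist_force: [0.3, -0.5, 0.2]
opening: 0.0151
```

Call:
send_rows(
  plan=[
    [[0, 0, 0], [0, 0, 0], 1],
    [[0, 0, 0], [0, 0, 0], 1],
    [[0, 0, 0], [0, 0, 0], 1],
    [[0, 0, 0], [0, 0, 0], 1],
    [[0, 0, 0], [0, 0, 0], 1],
  ],
)

```text
time: 3.7
ee_pos: [0.59, -0.2373, 0.0282]
tcp_rot: [179.9, 0.0, 85.3]
wrist_force: [-1.4, 0.5, 5.9]
opening: 0.0151
```

Call:
send_rows(
  plan=[
    [[0, 0, -0.05], [0, 0, 0], 1],
    [[0, 0, -0.15], [0, 0, 0], 1],
    [[0, 0, -0.3], [0, 0, 0], 1],
    [[0, 0, -0.45], [0, 0, 0], 1],
    [[0.1, 0, -0.6], [0, 0, 0], 1],
    [[0.25, 0, -0.75], [0, 0, 0], 1],
    [[0.4, 0, -0.85], [0, 0, 0], 1],
    [[0.55, 0, -0.85], [0, 0, 0], 1],
    [[0.7, 0, -0.85], [0, 0, 0], 1],
    [[0.8, 0, -0.85], [0, 0, 0], 1],
  ],
)

```text
time: 4.7
ee_pos: [0.6092, 0.0047, 0.2838]
tcp_rot: [179.9, -0.0, 85.3]
wrist_force: [-0.1, -0.4, -2.3]
opening: 0.015
```

Call:
send_rows(
  plan=[
    [[0.13, 0, 0], [0, 0, 0], 1],
    [[0.26, 0, 0], [0, 0, 0], 1],
    [[0.38, 0, 0], [0, 0, 0], 1],
    [[0.38, 0, 0], [0, 0, 0], 1],
  ],
)

```text
time: 5.1
ee_pos: [0.6184, 0.1198, 0.2822]
tcp_rot: [-179.9, -0.0, 85.5]
wrist_force: [0.3, -0.6, -1.3]
opening: 0.0152
```

```bash
python3 - <<'E'
from h import *
o=sensors.get_obs();print(o["time"],o["q"].round(1),o["ee_pos"].round(4),o["tcp_rot"].round(2),o["wrist_force"].round(2),o["opening"])
for c in ("wrist","scene","side"):
  g=get_calibration(c);im=camera(c);cv2.imwrite(f"pics/{c}2.png",im);np.save(f"pics/{c}2.npy",g,allow_pickle=True)
  for l in ("pad_toe","lip","cradle_top"):
    print(c,l,[(round(q["p"],2),np.round(q["point"],1).tolist()) for q in place_of(l,c)][:3])
E
```

```text
5.1 [1.090e+01 1.850e+01 3.160e+01 1.032e+02 1.000e-01 1.540e+01] [0.6184 0.1198 0.2822] [-1.7995e+02 -5.0000e-02  8.5500e+01] [ 0.25 -0.6  -1.27] 0.015215489505217943
wrist pad_toe [(0.81, [285.1, 138.5])]
wrist lip [(0.84, [287.4, 146.7])]
wrist cradle_top []
scene pad_toe [(0.63, [301.2, 183.4])]
scene lip [(0.64, [303.1, 180.8])]
scene cradle_top [(0.79, [343.9, 198.3]), (0.32, [318.4, 115.8])]
side pad_toe [(0.88, [263.8, 232.4])]
side lip []
side cradle_top [(0.89, [228.2, 222.9])]
```

View pics/wrist2.png

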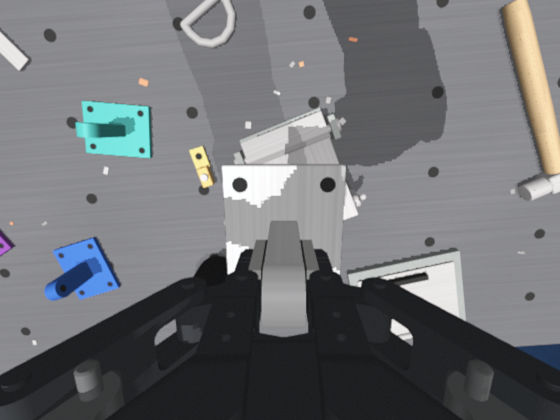

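The held bracket hides most of the jig; the lip end shows at about (285,140), turned some 20°. I'll step sideways for a clear view.

Call:
send_rows(
  plan=[
    [[0.15, 0, 0], [0, 0, 0], 1],
    [[0.3, 0, 0], [0, 0, 0], 1],
    [[0.45, 0, 0], [0, 0, 0], 1],
    [[0.45, 0, 0], [0, 0, 0], 1],
    [[0.45, 0, 0], [0, 0, 0], 1],
  ],
)

```text
time: 6.2
ee_pos: [0.6299, 0.2512, 0.2815]
tcp_rot: [-179.9, 0.0, 85.4]
wrist_force: [0.5, -0.2, -1.2]
opening: 0.015
```

```bash
python3 - <<'E'
from h import *
o=sensors.get_obs();print(o["time"],o["ee_pos"].round(4),o["tcp_rot"].round(2))
for c in ("wrist",):
  g=get_calibration(c);im=camera(c);cv2.imwrite(f"pics/{c}3.png",im);np.save(f"pics/{c}3.npy",g,allow_pickle=True)
  for l in ("pad_toe","lip","cradle_top"):
    print(c,l,[(round(q["p"],2),np.round(q["point"],1).tolist()) for q in place_of(l,c)][:3])
im=im[40:260,60:280]
cv2.imwrite("pics/w3c.png",cv2.resize(im,(600,600),interpolation=cv2.INTER_CUBIC))
E
```

```text
6.2 [0.6299 0.2512 0.2815] [-1.7995e+02  4.0000e-02  8.5360e+01]
wrist pad_toe [(0.78, [176.1, 137.8])]
wrist lip [(0.75, [173.0, 146.9])]
wrist cradle_top []
```

View pics/w3c.png

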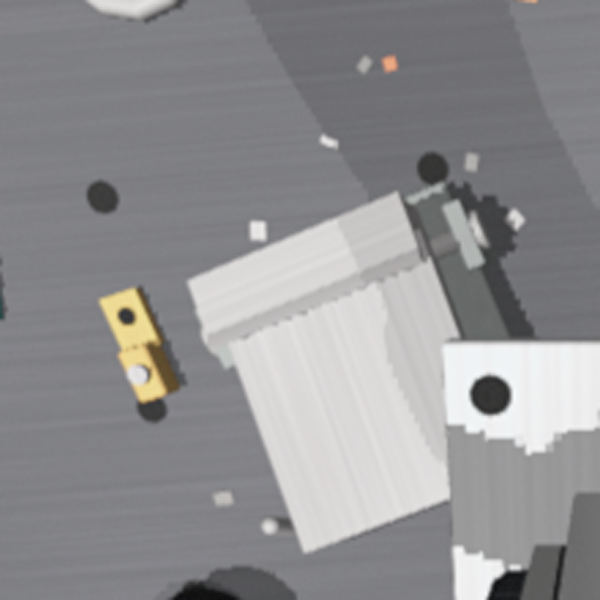

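The crop shows the jig clearly: the pad face's far −y corner is at crop (305,552), the lip edge starts at (232,343) and the right face edge runs (430,262)–(458,335). I'll add enlarged scene and side views for the slope.

```bash
python3 - <<'E'
from h import *
a=camera("scene");b=camera("side")
cv2.imwrite("pics/scene3.png",a);cv2.imwrite("pics/side3.png",b)
A=cv2.resize(a[155:235,275:365],None,fx=7,fy=7,interpolation=2)[:560,:400*2][:, :]
B=cv2.resize(b[195:275,210:290],None,fx=7,fy=7,interpolation=2)
A=cv2.resize(a[160:230,280:360],(400,350),interpolation=2);B=cv2.resize(b[200:270,215:295],(400,350),interpolation=2)
cv2.imwrite("pics/ab.png",np.hstack([A,B]))
E
```

```text
(no output)
```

View pics/ab.png

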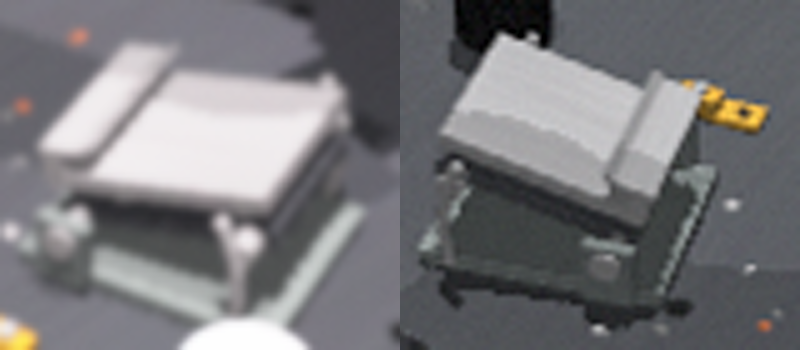

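Scene half: far face corners at about (345,85) and (267,205). Side half: far corners at (502,35) and (443,133), near ends at (610,193) and (645,90). Now I'll fit the pose.

```bash
cat > fit.py <<'E'
from h import *
L=lambda n:np.load(f"pics/{n}.npy",allow_pickle=True).item()
G=dict(s=get_calibration("scene"),d=get_calibration("side"),w2=L("wrist2"),w3=L("wrist3"))
w3=lambda u,v:(60+u*.3667,40+v*.3667)
S=lambda u,v:(280+u/5,160+v/5); D=lambda u,v:(215+u/5,200+v/5)
# cam, model pt (mm; nan=free x), pixel, sigma px
O=[("w3",(115,-50,0),w3(305,552),1),("w3",(None,-50,0),w3(232,343),1),("w3",(None,50,0),w3(458,335),1),
("s",(115,50,0),S(345,84),1),("s",(115,-50,0),S(266,205),1),("s",(None,-50,0),S(78,183),1),("s",(None,50,0),S(180,73),1),
("d",(115,-50,0),D(102,35),1),("d",(115,50,0),D(43,133),1),("d",(None,50,0),D(210,193),1),("d",(None,-50,0),D(245,90),1),
("s",(0,0,0),(300.6,184.7),2),("d",(0,0,0),(265,232.2),2),("w2",(0,0,0),(285.1,138.5),2),("w3",(0,0,0),(176.1,137.8),2),
("w2",(13,0,11),(287.4,146.7),2),("w3",(13,0,11),(173,146.9),2),("s",(13,0,11),(303,180),2)]
def frame(p): return p[:3],Ro.from_euler("ZY",[p[3],-p[4]],degrees=True)
def res(p):
    t,R=frame(p);r=[];k=5
    for c,m,px,s in O:
        m=list(m)
        if m[0] is None: m[0]=p[k]*100;k+=1
        r+=list((proj(G[c],t+R.apply(np.array(m)/1e3))[0]-px)/s)
    return np.array(r)
def solve():
    n=sum(o[1][0] is None for o in O)
    return least_squares(res,np.r_[.56,.12,.055,20,15,np.full(n,.2)],loss="soft_l1",x_scale=np.r_[.01,.01,.01,1,1,np.full(n,.1)])
if __name__=="__main__":
    r=solve();print(r.x.round(4));C=np.linalg.inv(r.jac.T@r.jac);print(np.sqrt(np.diag(C))[:5].round(4))
    for o,e in zip(O,res(r.x).reshape(-1,2)): print(o[0],o[1],e.round(1))
E
python3 fit.py
```

```text
[ 0.5649  0.1238  0.0611 17.6333 15.8854  0.1599  0.5268  0.0952  0.2022
  0.1013  0.1766]
[1.0000e-03 1.1000e-03 2.0000e-03 9.4730e-01 1.6253e+00]
w3 (115, -50, 0) [ 0.4 -1.4]
w3 (None, -50, 0) [-0.9  0.2]
w3 (None, 50, 0) [ 0.3 -0.1]
s (115, 50, 0) [-0.8  0.9]
s (115, -50, 0) [-0.7 -1.1]
s (None, -50, 0) [ 0.1 -0.8]
s (None, 50, 0) [-0.   0.3]
d (115, -50, 0) [-1.5 -0.9]
d (115, 50, 0) [-1.3 -0.4]
d (None, 50, 0) [-0.3  1.2]
d (None, -50, 0) [ 0.  -0.1]
s (0, 0, 0) [ 0.3 -0. ]
d (0, 0, 0) [-0.1 -0.9]
w2 (0, 0, 0) [-0.7  0.3]
w3 (0, 0, 0) [-0.2  0.3]
w2 (13, 0, 11) [-0.4  0.2]
w3 (13, 0, 11) [ 1.  -0.3]
s (13, 0, 11) [0.8 0.8]
```

```bash
cat >> h.py <<'E'
M=Ro.from_euler("x",180,degrees=True)*Ro.from_euler("z",-90,degrees=True)
H=.0282
def target(pad,b):
    "pad=[x,y,z,yaw,slope], b=bracket origin in pad frame (mm)"
    R=Ro.from_euler("ZY",[pad[3],-pad[4]],degrees=True)
    p=np.array(pad[:3])+R.apply(np.array(b)/1e3)
    return p+R.apply([0,0,H]),R*M.inv()
def state(pad):
    "bracket origin in pad frame (mm) and relative rotation (deg)"
    p,T=tool();R=Ro.from_euler("ZY",[pad[3],-pad[4]],degrees=True);B=T*M
    return (R.inv().apply(p-B.apply([0,0,H])-np.array(pad[:3]))*1e3).round(2),(R.inv()*B).as_rotvec(degrees=True).round(2)
PAD=[.5649,.1238,.0611,17.63,15.9]
E
python3 - <<'E'
from h import *
print(state(PAD));t=target(PAD,[90,0,45]);print(t[0],t[1].as_euler("xyz",degrees=True),go(*t))
E
```

```text
(array([149.32,  99.63, 158.68]), array([ -3.11,  15.66, -22.31]))
[0.62827941 0.14394166 0.15615579] [164.1    0.   107.63] ([-0.3498, 0.0231, 0.4222], [-0.087, 0.0173, -0.124])
```

Call:
send_rows(
  plan=[
    [[-0.12, 0.01, 0], [-0.03, 0.006, -0.04], 1],
    [[-0.24, 0.02, 0], [-0.06, 0.012, -0.08], 1],
    [[-0.35, 0.023, 0.05], [-0.087, 0.0173, -0.124], 1],
    [[-0.35, 0.023, 0.17], [-0.087, 0.0173, -0.124], 1],
    [[-0.35, 0.023, 0.3], [-0.087, 0.0173, -0.124], 1],
    [[-0.35, 0.023, 0.422], [-0.087, 0.0173, -0.124], 1],
    [[-0.35, 0.023, 0.422], [-0.087, 0.0173, -0.124], 1],
    [[-0.35, 0.023, 0.422], [-0.087, 0.0173, -0.124], 1],
  ],
)

```text
time: 7.3
ee_pos: [0.6281, 0.1446, 0.1566]
tcp_rot: [164.1, -0.0, 107.7]
wrist_force: [-0.1, -0.0, -0.1]
opening: 0.0153
```

```bash
python3 - <<'E'
from h import *
o=sensors.get_obs();print(o["time"],o["q"].round(1),o["wrist_force"].round(2),o["torque"].round(2),o["opening"],state(PAD))
g=get_calibration("wrist");im=camera("wrist");cv2.imwrite("pics/wrist4.png",im);np.save("pics/wrist4.npy",g,allow_pickle=True)
for l in ("pad_toe","lip"): print(l,[(round(q["p"],2),np.round(q["point"],1).tolist()) for q in place_of(l,"wrist")][:3])
R=Ro.from_euler("ZY",[PAD[3],-PAD[4]],degrees=True)
for m in [(0,0,0),(13,0,11),(20,-50,0),(20,50,0)]: print(m,proj(g,np.array(PAD[:3])+R.apply(np.array(m)/1e3)).round(1))
cv2.imwrite("pics/w4c.png",cv2.resize(im[80:280,150:410],(780,600),interpolation=2))
E
```

```text
7.3 [12.3  1.  -4.1 69.1  1.5 -5.2] [-0.07 -0.01 -0.1 ] [-0.09  0.24 -0.03] 0.015253859852762302 (array([90.15,  0.65, 45.44]), array([0.02, 0.03, 0.05]))
pad_toe []
lip [(0.92, [284.2, 114.0])]
(0, 0, 0) [[283.3  92.3]]
(13, 0, 11) [[283.2 110.9]]
(20, -50, 0) [[213.3 122. ]]
(20, 50, 0) [[353.1 122.3]]
```

View pics/w4c.png

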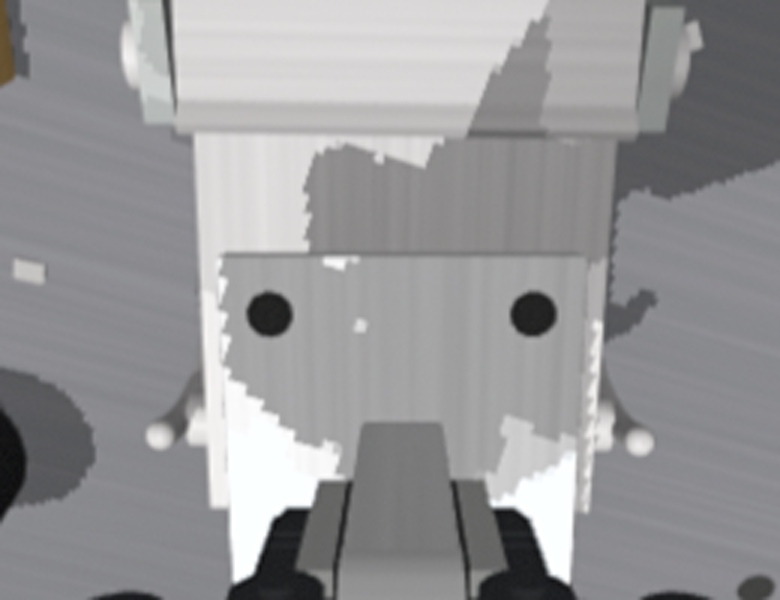

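The crop shows the foot edge (222–587 at row 254) nearly parallel to the lip edge (180–640 at rows 130–134) and centred to under 1 mm. I'll refit with these points and check the foot's predicted pixels.

```bash
python3 - <<'E'
import fit
from fit import *
G["w4"]=L("wrist4");c=lambda u,v:(150+u/3,80+v/3)
O+= [("w4",(115,-50,0),c(210,506),.5),("w4",(115,50,0),c(589,511),.5),("w4",(None,-50,0),c(195,136),.5),("w4",(None,50,0),c(617,137),.5),("w4",(13,0,11),(284.2,114),2)]
r=solve();print(r.x[:5].round(4),np.sqrt(np.diag(np.linalg.inv(r.jac.T@r.jac)))[:5].round(4))
for o,e in zip(O,res(r.x).reshape(-1,2)): print(o[0],o[1],e.round(1))
# foot check
p,T=tool();B=T*M;o=p-B.apply([0,0,H])
print(state(r.x[:5]))
for m in [(-45,-35,8),(-45,35,8)]: print(proj(G["w4"],o+B.apply(np.array(m)/1e3)).round(1))
print("seen",c(222,254),c(587,254))
E
```

```text
[ 0.5656  0.1258  0.0632 16.9053 16.3758] [5.000e-04 3.000e-04 1.100e-03 2.013e-01 7.649e-01]
w3 (115, -50, 0) [-0.2 -0.3]
w3 (None, -50, 0) [-0.5  0.2]
w3 (None, 50, 0) [ 0.8 -0.2]
s (115, 50, 0) [-0.1  0.1]
s (115, -50, 0) [-0.5 -2. ]
s (None, -50, 0) [ 0.1 -1.8]
s (None, 50, 0) [ 0.  -0.5]
d (115, -50, 0) [-1.7 -1.7]
d (115, 50, 0) [-2.  -1.3]
d (None, 50, 0) [-0.3  1.2]
d (None, -50, 0) [ 0.1 -0.2]
s (0, 0, 0) [ 0.6 -0.4]
d (0, 0, 0) [-0.3 -1.1]
w2 (0, 0, 0) [0.1 0.5]
w3 (0, 0, 0) [0.3 0.5]
w2 (13, 0, 11) [0.4 0.5]
w3 (13, 0, 11) [ 1.5 -0. ]
s (13, 0, 11) [1.1 0.4]
w4 (115, -50, 0) [ 0.2 -0.2]
w4 (115, 50, 0) [-0.  -0.3]
w4 (None, -50, 0) [-0.3  0. ]
w4 (None, 50, 0) [-0.4 -0. ]
w4 (13, 0, 11) [ 0.7 -0.3]
(array([90.95,  0.12, 44.76]), array([0.21, 0.28, 0.78]))
[[221.4 170.8]]
[[347.3 170.9]]
seen (224.0, 164.66666666666669) (345.66666666666663, 164.66666666666669)
```

The foot shows about 6 px higher and 3% smaller than predicted, so the bracket sits a bit differently in the hand than assumed. I'll estimate the in-hand shift and pitch.

```bash
python3 - <<'E'
from h import *
g=np.load("pics/wrist4.npy",allow_pickle=True).item()
im=cv2.imread("pics/wrist4.png")
# subpixel hole centres from the picture
def hole(c):
    x,y=[int(v) for v in c];a=im[y-9:y+10,x-9:x+10].mean(2);w=np.clip(90-a,0,None)
    yy,xx=np.mgrid[-9:10,-9:10];return x+(w*xx).sum()/w.sum(),y+(w*yy).sum()/w.sum()
h1,h2=hole((239.7,184.7)),hole((327.7,184.7));print(h1,h2)
c=lambda u,v:(150+u/3,80+v/3)
p,T=tool();B=T*M
Ob=[((-45,-35,8),c(222,254)),((-45,35,8),c(587,254)),((-34,-25,8),h1),((-34,25,8),h2),((None,-35,8),c(232,580)),((None,35,8),c(572,580))]
def f(v):
    D=Ro.from_rotvec([0,v[2],v[3]],degrees=True);k=4;r=[]
    for m,px in Ob:
        m=list(m)
        if m[0] is None:m[0]=v[k];k+=1
        q=D.apply(np.array(m)-[0,0,45.])+[v[0],0,45-v[1]]   # rotate about grip, then shift
        q=q+np.array([0,v[6],-H*1e3])
        r+=list(proj(g,p+B.apply(q/1e3))[0]-px)
    return np.array(r)
r=least_squares(f,[0,0,0,0,30,30,0]);print("dx,dz(down),pitch,yaw",r.x.round(2),"\nres",r.fun.reshape(-1,2).round(1).tolist(),np.sqrt(np.diag(np.linalg.pinv(r.jac.T@r.jac))).round(2))
E
```

```text
(np.float64(239.3867655221632), np.float64(184.34382681785743)) (np.float64(327.2953731049419), np.float64(184.30151604646585))
dx,dz(down),pitch,yaw [-4.860e+00  2.730e+00 -3.200e+00 -2.000e-02  2.133e+01  2.118e+01
 -1.100e-01] 
res [[-1.2, 0.2], [-0.2, 0.3], [1.5, -0.3], [0.0, -0.2], [-0.2, 0.0], [0.1, 0.0]] [1.54 1.41 2.37 0.36 1.19 1.18 0.27]
```

```bash
sed -i 's/^PAD=.*/PAD=[.5656,.1258,.0632,16.91,16.4]/' h.py; python3 - <<'E'
from h import *
print(state(PAD)); 
for b in ([79,0,14],): print(go(*target(PAD,b)))
E
```

```text
(array([9.098e+01, 9.000e-02, 4.474e+01]), array([0.21, 0.3 , 0.78]))
([0.0002, -0.0399, 0.1027], [-0.0017, -0.0012, 0.0043])
```

Call:
send_rows(
  plan=[
    [[0, -0.04, 0.03], [-0.0017, -0.0012, 0.0043], 1],
    [[0, -0.04, 0.06], [-0.0017, -0.0012, 0.0043], 1],
    [[0, -0.04, 0.09], [-0.0017, -0.0012, 0.0043], 1],
    [[0, -0.04, 0.103], [-0.0017, -0.0012, 0.0043], 1],
    [[0, -0.04, 0.103], [-0.0017, -0.0012, 0.0043], 1],
    [[0, -0.04, 0.103], [-0.0017, -0.0012, 0.0043], 1],
  ],
)

```text
time: 8.05
ee_pos: [0.6256, 0.1442, 0.1229]
tcp_rot: [163.8, -0.0, 106.9]
wrist_force: [-0.4, 0.6, -1.6]
opening: 0.0149
```

```bash
cat >> h.py <<'E'
def rep(n=4):
    "mean force/torque in pad axes (n camera calls let new readings come)"
    F=[];m0=sensors.get_obs()
    for i in range(n):
        o=sensors.get_obs();F.append(np.r_[o["wrist_force"],o["torque"]])
        if i<n-1: camera("side")
    R=Ro.from_euler("ZY",[PAD[3],-PAD[4]],degrees=True).inv();F=np.mean(F,0)
    print("t",o["time"],"F pad",R.apply(F[:3]).round(2),"T pad",R.apply(F[3:]).round(3),"open",round(o["opening"],4),"state",*state(PAD))
E
python3 - <<'E'
from h import *
rep(4)
g=get_calibration("wrist");im=camera("wrist");cv2.imwrite("pics/wrist5.png",im);np.save("pics/wrist5.npy",g,allow_pickle=True)
print([(round(q["p"],2),np.round(q["point"],1).tolist()) for q in place_of("lip","wrist")][:2])
cv2.imwrite("pics/w5c.png",cv2.resize(im[80:280,150:410],(780,600),interpolation=2))
E
```

```text
t 8.2 F pad [-0.91  0.18 -1.55] T pad [0.007 0.332 0.001] open 0.0153 state [76.94  0.08 11.63] [0.01 0.19 0.  ]
[(0.85, [282.2, 131.2])]
```

View pics/w5c.png

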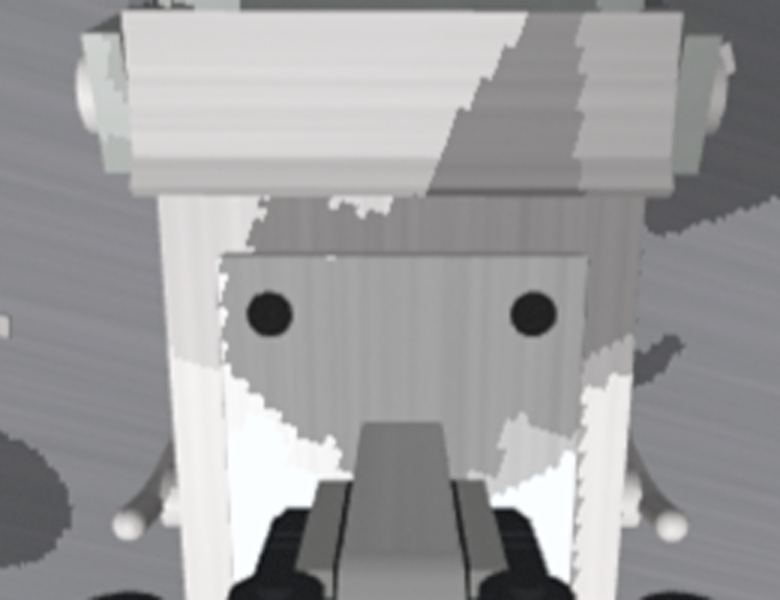

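The foot edge (row 254, centre col 404) is parallel to the lip edge (row 192, centre 402) and centred on the face, with 8 mm or so of height left. I'll lower it gently to contact.

Call:
send_rows(
  plan=[
    [[0, 0, 0.005], [0, 0, 0], 1],
    [[0, 0, 0.01], [0, 0, 0], 1],
    [[0, 0, 0.015], [0, 0, 0], 1],
    [[0, 0, 0.02], [0, 0, 0], 1],
    [[0, 0, 0.02], [0, 0, 0], 1],
  ],
)

```text
time: 8.8
ee_pos: [0.6267, 0.1446, 0.1165]
tcp_rot: [163.9, -0.0, 106.9]
wrist_force: [1.0, 0.3, -1.7]
opening: 0.0152
```

```bash
python3 -c "
from h import *
rep(4)"
```

```text
t 8.95 F pad [-0.45 -0.52 -1.61] T pad [-0.004  0.362  0.01 ] open 0.0153 state [76.52  0.15  5.27] [0.01 0.23 0.01]
```

Call:
send_rows(
  plan=[
    [[0, 0, 0.0035], [0, 0, 0], 1],
    [[0, 0, 0.0067], [0, 0, 0], 1],
    [[0, 0, 0.0067], [0, 0, 0], 1],
  ],
)

```text
time: 9.25
ee_pos: [0.6273, 0.1447, 0.1148]
tcp_rot: [163.8, -0.0, 106.9]
wrist_force: [0.3, -0.2, -1.4]
opening: 0.0151
```

```bash
python3 -c "
from h import *
rep(4)"
```

```text
t 9.4 F pad [-0.41 -0.05 -2.14] T pad [-0.007  0.373  0.005] open 0.0151 state [76.51  0.14  3.23] [0.01 0.23 0.  ]
```

Call:
send_rows(
  plan=[
    [[0, 0, 0.0035], [0, 0, 0], 1],
    [[0, 0, 0.0067], [0, 0, 0], 1],
    [[0, 0, 0.0067], [0, 0, 0], 1],
  ],
)

```text
time: 9.7
ee_pos: [0.6279, 0.1449, 0.1128]
tcp_rot: [163.8, -0.0, 106.9]
wrist_force: [-0.6, 0.1, -1.8]
opening: 0.0153
```

```bash
python3 -c "
from h import *
rep(4)"
```

```text
t 9.85 F pad [-0.58  0.26 -1.41] T pad [0.012 0.367 0.   ] open 0.0151 state [76.47  0.16  1.2 ] [0.01 0.23 0.  ]
```

Call:
send_rows(
  plan=[
    [[0, 0, 0.0035], [0, 0, 0], 1],
    [[0, 0, 0.005], [0, 0, 0], 1],
    [[0, 0, 0.005], [0, 0, 0], 1],
  ],
)

```text
time: 10.15
ee_pos: [0.6284, 0.145, 0.1119]
tcp_rot: [163.8, -0.0, 106.9]
wrist_force: [-1.3, 0.3, 0.8]
opening: 0.0151
```

```bash
python3 -c "
from h import *
rep(4)"
```

```text
t 10.3 F pad [-0.6   0.23  1.42] T pad [ 0.012  0.512 -0.004] open 0.0154 state [76.72  0.12  0.  ] [0.01 0.2  0.  ]
```

Call:
send_rows(
  plan=[
    [[0, 0, 0.0035], [0, 0, 0], 1],
    [[0, 0, 0.005], [0, 0, 0], 1],
    [[0, 0, 0.005], [0, 0, 0], 1],
  ],
)

```text
time: 10.6
ee_pos: [0.6289, 0.1452, 0.1105]
tcp_rot: [163.8, -0.0, 106.9]
wrist_force: [-0.9, 0.4, 4.4]
opening: 0.0152
```

```bash
python3 -c "
from h import *
rep(4)"
```

```text
t 10.75 F pad [0.06 0.81 4.79] T pad [-0.009  0.597 -0.009] open 0.0155 state [76.73  0.17 -1.55] [0.01 0.2  0.01]
```

Contact began near z = 0.4 mm with near edge first (torque +y), as the pitch estimate suggested. I'll back off 2 mm and slide toward the stop.

Call:
send_rows(
  plan=[
    [[0, 0, -0.006], [0, 0, 0], 1],
    [[0, -0.01, -0.006], [0, 0, 0], 1],
    [[0, -0.02, -0.006], [0, 0, 0], 1],
    [[0, -0.03, -0.006], [0, 0, 0], 1],
    [[0, -0.04, -0.006], [0, 0, 0], 1],
    [[0, -0.05, -0.006], [0, 0, 0], 1],
    [[0, -0.06, -0.006], [0, 0, 0], 1],
    [[0, -0.06, -0.006], [0, 0, 0], 1],
  ],
)

```text
time: 11.55
ee_pos: [0.6113, 0.1398, 0.1069]
tcp_rot: [163.8, -0.0, 106.9]
wrist_force: [0.3, -0.0, 3.4]
opening: 0.0152
```

```bash
python3 -c "
from h import *
rep(4)"
```

```text
t 11.7 F pad [0.5  0.39 3.87] T pad [-0.047  0.385  0.028] open 0.0153 state [5.811e+01 1.200e-01 1.000e-02] [ 0.01  0.27 -0.  ]
```

Call:
send_rows(
  plan=[
    [[0, 0, -0.003], [0, 0, 0], 1],
    [[0, -0.007, -0.003], [0, 0, 0], 1],
    [[0, -0.014, -0.003], [0, 0, 0], 1],
    [[0, -0.02, -0.003], [0, 0, 0], 1],
    [[0, -0.02, -0.003], [0, 0, 0], 1],
  ],
)

```text
time: 12.2
ee_pos: [0.6054, 0.1381, 0.1055]
tcp_rot: [163.9, -0.0, 106.9]
wrist_force: [1.1, -0.2, -1.2]
opening: 0.0152
```

```bash
python3 -c "
from h import *
rep(4)"
```

```text
t 12.35 F pad [-0.24 -0.38 -1.44] T pad [0.007 0.359 0.02 ] open 0.0154 state [52.38  0.14  0.92] [0.01 0.24 0.  ]
```

Off contact again, moving freely. I'll go on in 2 mm calls.

Call:
send_rows(
  plan=[
    [[0, -0.005, 0], [0, 0, 0], 1],
    [[0, -0.01, 0], [0, 0, 0], 1],
    [[0, -0.01, 0], [0, 0, 0], 1],
  ],
)

```text
time: 12.65
ee_pos: [0.603, 0.1373, 0.1052]
tcp_rot: [163.8, -0.0, 106.9]
wrist_force: [-0.6, 0.0, -1.1]
opening: 0.0154
```

```bash
python3 -c "
from h import *
rep(3)"
```

```text
t 12.75 F pad [-0.75  0.26 -1.17] T pad [ 0.019  0.329 -0.004] open 0.0155 state [49.47  0.12  1.06] [0.01 0.23 0.  ]
```

Call:
send_rows(
  plan=[
    [[0, -0.004, 0], [0, 0, 0], 1],
    [[0, -0.007, 0], [0, 0, 0], 1],
    [[0, -0.007, 0], [0, 0, 0], 1],
  ],
)

```text
time: 13.05
ee_pos: [0.6011, 0.1368, 0.1046]
tcp_rot: [163.8, -0.0, 106.9]
wrist_force: [0.7, 0.2, -1.8]
opening: 0.0151
```

```bash
python3 -c "
from h import *
rep(3)"
```

```text
t 13.15 F pad [ 0.02  0.26 -1.63] T pad [-0.039  0.334  0.002] open 0.0153 state [47.36  0.13  1.04] [0.01 0.23 0.  ]
```

Call:
send_rows(
  plan=[
    [[0, -0.004, 0], [0, 0, 0], 1],
    [[0, -0.007, 0], [0, 0, 0], 1],
    [[0, -0.007, 0], [0, 0, 0], 1],
  ],
)

```text
time: 13.45
ee_pos: [0.5998, 0.1363, 0.1044]
tcp_rot: [163.8, -0.0, 106.9]
wrist_force: [2.7, 0.8, -1.9]
opening: 0.0152
```

```bash
python3 -c "
from h import *
rep(3)"
```

```text
t 13.55 F pad [ 2.8   0.01 -2.81] T pad [-0.067 -0.46  -0.082] open 0.0151 state [45.84  0.09  1.28] [0.01 0.17 0.  ]
```

That is the stop: F_x is +3 N at state x = 45.8, well past the lip edge. The lever seen in the torque shows the earlier contacts were all at the near edge, so I'll level the foot while bringing it down.

```bash
cat >> h.py <<'E'
def con(n=5):
    "contact force and centre of pressure (bracket x,y mm) relative to no-contact baseline"
    F=[]
    for i in range(n):
        o=sensors.get_obs();F.append(np.r_[o["wrist_force"],o["torque"]]); i<n-1 and camera("side")
    R=Ro.from_euler("ZY",[PAD[3],-PAD[4]],degrees=True).inv();F=np.mean(F,0)
    f=R.apply(F[:3])-[-.5,0,-1.6];t=R.apply(F[3:])-[0,.36,0]
    print("t",o["time"],"dF",f.round(2),"dT",t.round(3),"cop x,y",round(-1e3*(t[1]+.235*f[0])/f[2]),round(1e3*(t[0]-.235*f[1])/f[2]),"open",round(o["opening"],4),"state",*state(PAD))
E
```

Call:
send_rows(
  plan=[
    [[0, 0.001, 0.004], [0.004, 0, 0], 1],
    [[0, 0.0024, 0.009], [0.0083, 0, 0], 1],
    [[0, 0.0024, 0.009], [0.0083, 0, 0], 1],
  ],
)

```text
time: 13.85
ee_pos: [0.6011, 0.1367, 0.1021]
tcp_rot: [165.4, -0.0, 106.9]
wrist_force: [-1.3, -1.3, 4.7]
opening: 0.0152
```

```bash
python3 -c "
from h import *
con()"
```

```text
t 14.05 dF [0.81 0.07 6.55] dT [-0.085 -0.471 -0.038] cop x,y 43 -15 open 0.0149 state [45.73  0.12 -1.21] [0.01 1.68 0.01]
```

Centre of pressure flipped to the far edge, so flush lies between 0.2° and 1.7°. I'll come back about 0.7°.

Call:
send_rows(
  plan=[
    [[0, 0, 0], [-0.004, 0, 0], 1],
    [[0, 0, 0], [-0.004, 0, 0], 1],
    [[0, 0, 0], [-0.004, 0, 0], 1],
  ],
)

```text
time: 14.35
ee_pos: [0.6008, 0.1366, 0.102]
tcp_rot: [164.6, -0.0, 106.9]
wrist_force: [-0.6, -0.2, 5.4]
opening: 0.0151
```

```bash
python3 -c "
from h import *
con()"
```

```text
t 14.55 dF [1.39 0.07 7.11] dT [-0.082 -0.405 -0.12 ] cop x,y 11 -14 open 0.0153 state [45.72  0.12 -1.56] [0.01 1.   0.  ]
```

Call:
send_rows(
  plan=[
    [[0, -0.0015, 0.003], [-0.0005, 0, 0], 1],
    [[0, -0.0015, 0.006], [-0.0005, 0, 0], 1],
    [[0, -0.0015, 0.01], [-0.0005, 0, 0], 1],
    [[0, -0.0015, 0.01], [-0.0005, 0, 0], 1],
  ],
)

```text
time: 14.95
ee_pos: [0.6015, 0.1368, 0.0992]
tcp_rot: [164.5, -0.0, 106.9]
wrist_force: [0.6, -0.0, 6.4]
opening: 0.0151
```

```bash
python3 -c "
from h import *
con(7)"
```

```text
t 15.25 dF [2.52 0.39 8.28] dT [-0.054 -0.436 -0.102] cop x,y -19 -18 open 0.0154 state [45.79  0.13 -4.18] [0.01 0.85 0.01]
```

Call:
send_rows(
  plan=[
    [[0, -0.001, 0.003], [0.0008, 0, 0.0015], 1],
    [[0, -0.001, 0.006], [0.0008, 0, 0.0028], 1],
    [[0, -0.001, 0.007], [0.0008, 0, 0.0028], 1],
    [[0, -0.001, 0.007], [0.0008, 0, 0.0028], 1],
  ],
)

```text
time: 15.65
ee_pos: [0.6019, 0.137, 0.0974]
tcp_rot: [164.6, -0.1, 106.5]
wrist_force: [-0.6, -0.5, 7.9]
opening: 0.0155
```

```bash
python3 -c "
from h import *
con(7)"
```

```text
t 15.95 dF [2.08 0.06 9.55] dT [-0.126 -0.564  0.226] cop x,y 8 -15 open 0.0156 state [45.69  0.11 -6.02] [-0.    0.96 -0.47]
```

Call:
send_rows(
  plan=[
    [[0, -0.0005, 0.0015], [0, -0.001, -0.001], 1],
    [[0, -0.0005, 0.003], [0, -0.001, -0.0019], 1],
    [[0, -0.0005, 0.003], [0, -0.001, -0.0019], 1],
    [[0, -0.0005, 0.003], [0, -0.001, -0.0019], 1],
  ],
)

```text
time: 16.35
ee_pos: [0.6021, 0.137, 0.0967]
tcp_rot: [164.5, 0.1, 106.7]
wrist_force: [0.0, -1.2, 8.8]
opening: 0.0151
```

```bash
python3 - <<'E'
from h import *
con(7)
im=camera("wrist");cv2.imwrite("pics/w6.png",im);b=cv2.imread("pics/side3.png");b2=camera("side");cv2.imwrite("pics/side6.png",b2)
print("lip",[(round(q["p"],2),np.round(q["point"],1).tolist()) for q in place_of("lip","wrist")][:2])
for l in("cradle_top",):
  for c in("scene","side"):
    camera(c);print(c,l,[(round(q["p"],2),np.round(q["point"],1).tolist()) for q in place_of(l,c)][:2])
A=cv2.resize(im[60:270,150:410],(520,420),interpolation=2);B=cv2.resize(b2[185:275,215:275],(280,420),interpolation=2)
cv2.imwrite("pics/w6c.png",np.hstack([A,B]))
E
```

```text
t 16.65 dF [ 2.83  0.02 10.25] dT [ 0.083 -0.631 -0.141] cop x,y -3 8 open 0.0153 state [ 4.569e+01  3.000e-02 -6.780e+00] [-0.17  0.94 -0.16]
lip [(0.72, [285.9, 187.0])]
scene cradle_top []
side cradle_top [(0.94, [228.7, 221.5]), (0.59, [354.7, 170.3])]
```

View pics/w6c.png

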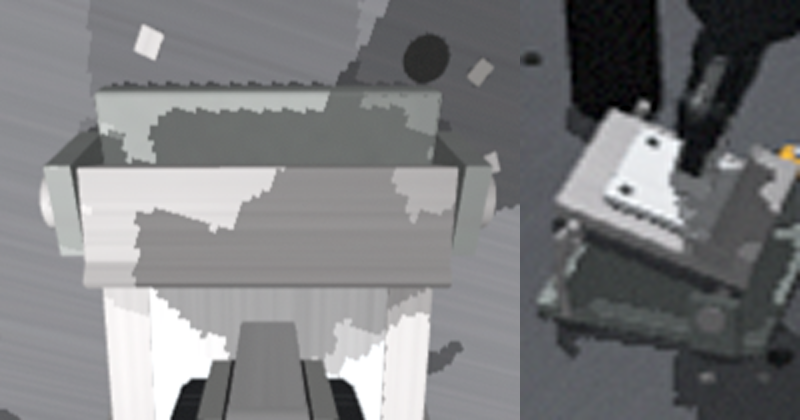

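The foot is under the lip, with edges at 151 and 386 against face edges at 106 and 430, so it is centred. The side inset shows it lying flat. One tiny yaw trim, then I'll hold, verify and hand in.

Call:
send_rows(
  plan=[
    [[0, -0.0005, 0], [0, 0.0003, 0.0007], 1],
    [[0, -0.0005, 0], [0, 0.0003, 0.0007], 1],
    [[0, -0.0005, 0], [0, 0.0003, 0.0007], 1],
    [[0, -0.0005, 0], [0, 0.0003, 0.0007], 1],
  ],
)

```text
time: 17.4
ee_pos: [0.6021, 0.137, 0.0968]
tcp_rot: [164.5, 0.0, 106.6]
wrist_force: [-0.1, 0.3, 9.4]
opening: 0.0149
```

```bash
python3 -c "
from h import *
con(8)"
```

```text
t 17.75 dF [ 3.    0.45 10.48] dT [ 0.014 -0.676 -0.011] cop x,y -3 -9 open 0.0155 state [ 4.571e+01  4.000e-02 -6.710e+00] [-0.12  0.92 -0.27]
```

Everything balances: 10.5 N normal, 3 N on the stop, moments near zero. Handing in.

```bash
python3 -c "
from workcell import bot
print(bot.job_done())"
```

```text
the job is handed in; nothing more can be done
None
```

I handed the job in at about 17.8 s of the 40 s allowed, with the arm still gripping the bracket and holding it pressed on the pad. The hand-in reports no verdict, so what follows is from my own last checks.

**What I did:** I gripped the bare-aluminium bracket by its post and tilted it to the pad, about 16° slope and 17° yaw. Then I slid one short edge under the lip to the stop, levelled the foot by the contact moments, and pressed.

**Last checks:**
- **Press:** about 10.5 N on the pad, which the spring figures put at roughly 6 mm of the 12 mm travel. The tool's travel gives about the same.
- **Home:** about 3 N steadily against the stop, and the foot no longer moved under more push.
- **Flush:** the centre of pressure was within about 10 mm of the foot's middle, and the twisting moment was near zero.
- **Centred:** to within about 0.5 mm in the wrist picture.
- **Jig slope:** the cradle top's side-camera pixel was within 1.5 px of before. The scene camera could not see it at the end.
- **Loose things:** I kept clear of them, but made no final check on each one.

**What disagreed:** one camera fit put the bracket 3–5 mm off, and pitched about 3°, in the hand. Contact showed about 1° of pitch and little offset, so I trusted the contact. I went one to two pictures close to the limit, with 10 viewed in all.

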